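# Close the boot in the test jig and index the plug section one hole

## Task

Get the moulded boot ready for its test: press the jig's hinged cover fully shut until its catch snaps, then pull up the spring plunger's knob, slide the tube section one hole towards the boot so that its plug goes into the boot's mouth, and let the pin drop fully home in that hole. Finish still holding the knob, keeping the pin home: do not let go. Leave the boot in its nest and the other things on the bench where they lie.

Things in the scene. Friction and masses are not known exactly. Their poses are not given: they have to be found in the camera images.
- jig: Test jig on a dark steel base plate 130 x 430 x 12 mm. Origin on the bench under its middle, z up; +x points away from the robot (give or take its heading), +y along the jig from the square tube to the nest. Nest: aluminium block x -38 to 38, y 70 to 200 mm, 70 mm high. Tube: steel, fixed, 25 mm wide along x = 0, top 45 mm up, with 12 mm holes every 40 mm in its top.
- cover (a joint): Angle of the nest's hinged cover: 0 shut, grows as its front edge swings up and away from the robot. Starts at 0.45 to 0.95; its stiff hinge (0.14 N m) keeps it where it is left. From about 0.11 down to 0.05 rad a sprung roller catch at the nest's front resists (6 to 9 N pressed at the tab), then the cover snaps down; shut it reads under 0.01 and stays shut.
- cover_hinge (a point): Point on the cover's hinge axis at the middle of its length: x 44, y 131, z 72 mm in the jig's frame. The axis runs along the jig's y.
- cover_tab (a point): Middle of the front upper edge of the cover's thumb tab, moving with it; shut: x -60, y 131, z 98 mm in the jig's frame (104 mm before the hinge axis, 26 mm above it). The grey cover is a block 76 x 116 mm, 28 mm thick, flat top; the tab, 44 mm wide and 7 mm thick, sticks out 22 mm in front, flush with the top. Press here or on the top just behind.
- section (a joint): Slide of the aluminium tube section (36 mm wide, 90 mm long, top 51 mm above the bench) along the square tube: 0 in the hole where it starts, grows towards the nest; next hole at 0.040 m, others at 0.080, -0.040 and -0.080. Friction 2.5 N; about 1 mm play each way with the pin home. It moves only while the pin is pulled clear.
- plunger (a joint): Height of the plunger's pin above home: 0 fully home in a hole, 0.012 or more clear of it, 0.015 at its stop; about 0.012 when it rests on the tube between holes. A spring presses it down with 6 N when home, 10 N at the top. The pin is 10 mm thick, round-nosed, and moves straight up and down.
- knob: Black knob of the plunger, on top of the section and moving with the pin: round, 30 mm tall, 28 mm across over its upper 20 mm. Origin at the centre of its underside, 70 mm above the bench with the pin home; grip it 15 to 25 mm above the origin. It does not turn. 55 mm from its axis towards the nest stands the plug's bracket, 40 mm wide, top 90 mm above the bench.
- plug_tip (a point): Tip of the section's white plug, 23 mm across and 45 mm long with a tapered nose, axis along the jig's y, 70 mm above the bench. It starts 15 mm before the boot's mouth and stands 25 mm inside it at the next hole.
- boot: Black moulded rubber boot, a hollow stepped tube lying loose in the nest's trough, 140 mm long, 36 mm across, its 26 mm wide mouth towards the section. Origin at the centre of the mouth, at x 0, y 45, z 70 mm in the jig's frame; its y axis runs to the closed end. About 90 g.
- caliper: Bystander: steel caliper 235 mm long lying in front of the jig. Origin under its middle.
- cap: Bystander: black rubber cap, 48 mm across and 64 mm tall, standing behind the jig. Origin at the centre of its underside.
- bin: Bystander: open blue parts bin with a few black caps in it, 100 x 150 x 65 mm, beside one end of the jig. Origin at the centre of its underside.
- driver: Bystander: screwdriver lying beside the other end of the jig. Origin under its middle.
Not all that is in view belongs to the job. Leave any pink or white look-alike of the boot alone.

How it is judged:
By the outcome, as a careful person would: the job done as asked, in the order asked, and still so for the second after the job is handed in, while the arm keeps its last pose, push and grip.
It also fails if it takes over 51 s, if anything falls off the work surface, if the arm or the gripper's body presses on something with over 40 N, if the wrist force passes 120 N, or if a joint passes its speed limit or range.

## Robot

A 7-joint arm with a two-finger parallel gripper is mounted at the origin on the work surface. World frame = base frame: x ahead of the robot, y to its left, z up, the work surface at z = 0. Lengths are in mm, angles in rad, forces in N, time in s.
With the tool pointing down it reaches from about 400 to 875 mm from the base axis. Payload 19.3 kg.
Tool frame: the origin (TCP) lies at the very end of the fingers, on their centre line; the grasp point (between the pads) lies 19 mm behind it (grip_point_offset is the z of the grasp point in the tool frame, in mm); z points along the fingers, y is the line along which they close (so a half turn about z gives the same grasp; the last joint's range is limited). The gripper opens to 85 mm and grips with 20 to 120 N. Pads are 22 mm wide; open, the fingers measure 114 mm over their backs; the gripper's body (76 mm by 85 mm) begins 54 mm behind the grasp point. The pads swing forward as they close: fully open they stand 13 mm farther back than shut.
Start: joints at [1.184, 0.521, -0.036, 1.599, 0.021, 1.021, -0.113], TCP at [194.677, -593.899, 231.291] pointing down, gripper open.
Joint ranges: [-2.91, 2.91], [-0.3, 2.13], [-1.5, 1.42], [0.17, 2.43], [-1.26, 4.41], [0.16, 1.93], [-2.52, 2.52]. Speed limits (rad/s): [1.89, 1.89, 2.39, 2.39, 3.01, 3.01, 3.01].

## Interface

Orientations are given as a 3x3 rotation matrix whose columns are the frame's x, y, z axes.
In Python, from workcell import movep, movel, goto_joints, open_gripper, clamp, wait, inverse_kinematics, read_state, camera, PlanningError, finish_job, grip_point_offset gives the robot as it stands. Calls block until the motion is done:
- movep(position, orientation): joint-space move of the TCP to a pose.
- movel(position, frame=None, max_speed=150, guard=None): straight line of the TCP; frame=None keeps the orientation; max_speed is the mean speed in mm/s. With guard (N) it stops when the force on the tool has changed by that much, and returns True; else False.
- goto_joints(angles): joint-space move.
- open_gripper() and clamp(): open the fingers fully, or close them until they stop; the grip force is fixed at half the most.
- wait(seconds).
- inverse_kinematics(position, orientation): joint angles nearest the present ones, or None.
- read_state(): the state.
- camera(name): name is "scene" or "top" or "wrist"; returns a dict with "image" (480x640x3 uint8, blue, green, red), "range_z" (480x640 float32, mm along the optical axis (not along the pixel's ray), 0 where there is no reading), "fx", "fy", "cx", "cy" (pixels), "dist_coeffs" ([k1, k2, p1, p2, k3] as OpenCV has them; the pictures are not rectified), "cam_to_world" (4x4, takes a point from camera to world coordinates). Camera axes: x right, y up, looking along -z (the intrinsics and any distortion apply to the point x, -y, -z); pixel columns grow to the right and rows downward; lengths in mm; the calibration is good to about 2 mm. A picture is of the moment at which its call begins.
A pose or a line that the arm cannot do raises PlanningError and nothing moves.
- finish_job(): hands the job in; it is judged then, once.
The state is a dict: "time": time; "qpos": joint angles; "qvel": joint speeds; "joint_efforts": joint torques, N m; "eef_pos": TCP position; "tool_rot": TCP orientation; "ft_force": force on the tool from outside, world axes, zero at the start; "torque": the same for the moment, N m; "finger_gap": finger opening in mm; "gripper_force": force on a finger pad.
Only numpy, scipy, OpenCV 4.12 (cv2) and the standard library are available. Lean on these libraries where they do the work, as an engineer would, in place of code of your own. Each camera call takes 0.05 s, during which the arm holds its last target. There are 200 camera calls.

## Working session

There is one attempt and no reset: what is moved stays moved. The work goes in short steps, each a Python script; the robot and the scene stay as the last script left them, time stands still between calls to the robot, and variables do not carry over. Pictures are saved under pics/ and viewed, at most 10 in all, crops included, and the job is handed in when it is done.

```bash
mkdir -p pics; ls
cat > h.py <<'E'
import numpy as np, cv2
from workcell import *
def load(n):
    d=dict(np.load(f'{n}.npz')); return d
def snap(n,f):
    c=camera(n); np.savez(f'{f}.npz',**{k:np.array(v) for k,v in c.items()}); cv2.imwrite(f'pics/{f}.png',c['image']); return c
def K(c): return np.array([[c['fx'],0,c['cx']],[0,c['fy'],c['cy']],[0,0,1.]],float)
def ray(c,uv):
    p=cv2.undistortPoints(np.array(uv,float).reshape(-1,1,2),K(c),np.array(c['dist_coeffs'],float)).reshape(-1,2)
    T=np.array(c['cam_to_world']); d=np.c_[p[:,0],-p[:,1],-np.ones(len(p))]@T[:3,:3].T
    return T[:3,3],d
def plane(c,uv,z):
    o,d=ray(c,uv); return o+d*((z-o[2])/d[:,2])[:,None]
def depth(c,uv):
    o,d=ray(c,uv); r=c['range_z']; return np.array([o+dd*float(np.median(r[int(v)-1:int(v)+2,int(u)-1:int(u)+2])) for dd,(u,v) in zip(d,uv)])
def proj(c,P):
    T=np.linalg.inv(np.array(c['cam_to_world'])); p=np.atleast_2d(P)@T[:3,:3].T+T[:3,3]; p=p*[1,-1,-1]
    return cv2.projectPoints(p,np.zeros(3),np.zeros(3),K(c),np.array(c['dist_coeffs'],float))[0].reshape(-1,2)
def cloud(c):
    v,u=np.mgrid[0:480,0:640]; o,d=ray(c,np.stack([u,v],-1).reshape(-1,2)); return (o+d*np.array(c['range_z']).reshape(-1,1)).reshape(480,640,3)
E
python3 - <<'E'
from h import *
for n in ('top','scene'):
    c=snap(n,n+'0'); print(n,np.round(c['cam_to_world'],2).tolist(),c['fx'],c['dist_coeffs'])
s=read_state(); print(s['time'],s['tool_rot'],grip_point_offset)
E
```

```text
pics
top [[-0.02, 0.99, -0.1, 430.72], [-1.0, -0.02, 0.01, 58.14], [0.01, 0.1, 0.99, 1552.67], [0.0, 0.0, 0.0, 1.0]] 573.8047888796119 [0.0090698 0.        0.        0.        0.       ]
scene [[0.85, -0.34, 0.41, 1088.78], [0.53, 0.51, -0.67, -840.89], [0.02, 0.79, 0.62, 875.35], [0.0, 0.0, 0.0, 1.0]] 504.481469323061 [-0.10321892  0.          0.          0.          0.        ]
0.1 [[ 9.50244724e-01  3.11504126e-01 -3.80347498e-04]
 [ 3.11504346e-01 -9.50244318e-01  8.82737709e-04]
 [-8.64466102e-05 -9.57296749e-04 -9.99999538e-01]] -18.700000000000003
```

View pics/top0.png

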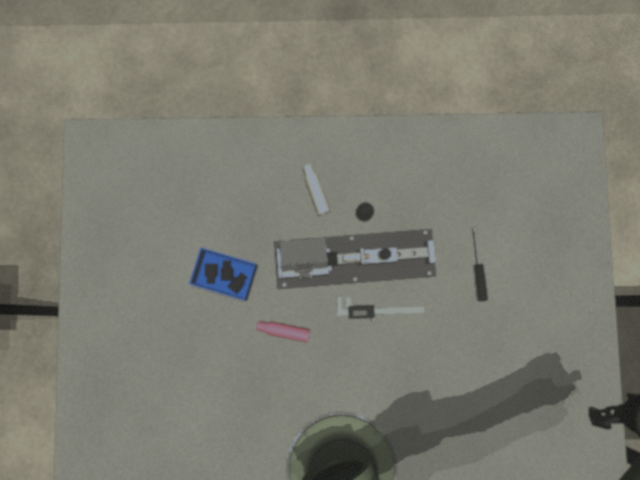

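View pics/scene0.png

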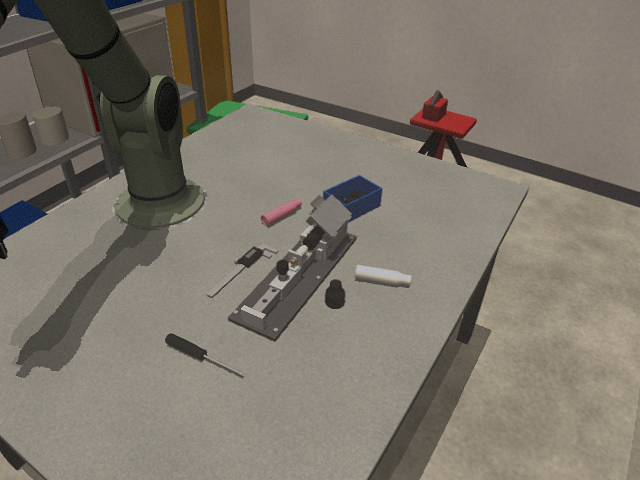

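The top view shows the jig plate at about (275–437, 229–288), with the knob at (385,254), the boot's mouth at (332,258) and the raised cover at (303,255). The scene view shows the knob at (283,267) and the cover at (330,212). The cap at (364,211) top is also black, but it stands alone behind the jig. The pink and white tubes are look-alikes to leave alone.

```bash
cat > m1.py <<'E'
from h import *
t=load('top0'); s=load('scene0')
# plate outline: height 6..130 above bench near jig from depth + dark mask
P=cloud(t); img=t['image'].astype(int); g=img.mean(2)
reg=np.zeros((480,640),bool); reg[222:296,265:445]=1
print('bench z',np.median(P[300:350,450:470,2]), 'plate z',np.median(P[262:270,345:425,2]))
m=(reg&((g<85)|(P[...,2]>9))).astype(np.uint8)
m=cv2.morphologyEx(m,cv2.MORPH_OPEN,np.ones((3,3)))
n,l,st,_=cv2.connectedComponentsWithStats(m); k=1+st[1:,4].argmax()
cs=max(cv2.findContours((l==k).astype(np.uint8),0,1)[0],key=cv2.contourArea)
w=plane(t,cs.reshape(-1,2),12)[:,:2].astype(np.float32)
r=cv2.minAreaRect(w); print('rect',r); b=cv2.boxPoints(r); print(b)
# knob in both views
for c,(u0,u1,v0,v1) in ((t,(372,398,243,267)),(s,(272,294,254,282))):
    gg=c['image'][v0:v1,u0:u1].max(2); mm=(gg<45); n,l,st,ce=cv2.connectedComponentsWithStats(mm.astype(np.uint8)); k=1+st[1:,4].argmax()
    print('knob',ce[k]+[u0,v0],st[k])
print('depth knob',depth(t,[(385,254)]),depth(s,[(283,264)]))
a=cv2.resize(t['image'][215:300,260:445],None,fx=4.3,fy=4.3,interpolation=2)
b_=cv2.resize(s['image'][185:345,220:370],None,fx=3.4,fy=3.4,interpolation=2)
cv2.imwrite('pics/ct.png',a); cv2.imwrite('pics/cs.png',b_)
E
python3 m1.py
```

```text
bench z -1.5315764327737043 plate z 11.123896281829502
rect ((549.3235473632812, -47.05567932128906), (129.11465454101562, 430.2700500488281), 3.6299405097961426)
[[ 471.2751   163.56049]
 [ 498.51642 -265.84634]
 [ 627.372   -257.67184]
 [ 600.1307   171.73499]]Traceback (most recent call last):
  File "m1.py", line 15, in <module>
    gg=c['image'][v0:v1,u0:u1].max(2); mm=(gg<45); n,l,st,ce=cv2.connectedComponentsWithStats(mm.astype(np.uint8)); k=1+st[1:,4].argmax()
                                                                                                                        ~~~~~~~~~~~~~~~^^
ValueError: attempt to get argmax of an empty sequence
```

```bash
sed -i 's/mm=(gg<45)/mm=(gg<70); print(gg.min(),np.percentile(gg,[10,50]))/' m1.py
cat >> m1.py <<'E'
th=np.deg2rad(r[2]); R=np.array([[np.cos(th),-np.sin(th)],[np.sin(th),np.cos(th)]]); O=np.array(r[0])
for nm,c in (('top',t),('scene',s)):
    Q=cloud(c).reshape(-1,3); J=np.c_[(Q[:,:2]-O)@R,Q[:,2]]
    k=(abs(J[:,1]-131)<50)&(J[:,0]>-90)&(J[:,0]<130)&(J[:,2]>76)&(J[:,2]<250); J=J[k]; print(nm,len(J))
    for z in range(76,200,12):
        q=J[(J[:,2]>=z)&(J[:,2]<z+12)]
        if len(q)>3: print(z,len(q),np.round(np.percentile(q[:,0],[5,50,95])),np.round(np.percentile(q[:,1],[5,95])))
    k=(abs(((Q[:,:2]-O)@R)[:,0])<22); 
    q=np.c_[(Q[:,:2]-O)@R,Q[:,2]]; q=q[(abs(q[:,0])<20)&(q[:,1]>-215)&(q[:,1]<70)&(q[:,2]>20)]
    for y in range(-215,70,8):
        z=q[(q[:,1]>=y)&(q[:,1]<y+8)]; 
        if len(z): print(y,len(z),np.round(np.percentile(z[:,2],[10,50,95])),end=' | ')
    print()
E
python3 m1.py
```

```text
bench z -1.5315764327737043 plate z 11.123896281829502
rect ((549.3235473632812, -47.05567932128906), (129.11465454101562, 430.2700500488281), 3.6299405097961426)
[[ 471.2751   163.56049]
 [ 498.51642 -265.84634]
 [ 627.372   -257.67184]
 [ 600.1307   171.73499]]
54 [65. 90.]
knob [384.49315068 253.52054795] [ 8  5 10 11 73]
33 [46. 91.]
knob [282.06       266.79333333] [  4   6  13  15 150]
depth knob [[ 551.73470757 -119.49058931   98.91277295]] [[ 559.29832687 -124.2027265    99.88933526]]
top 1289
76 5 [-35.  54.  54.] [ 87. 111.]
88 96 [41. 49. 54.] [ 87. 177.]
100 279 [-37.  37.  48.] [ 86. 174.]
112 334 [-32.  17.  31.] [ 86. 177.]
124 335 [-18.  -0.  12.] [ 85. 176.]
136 179 [-28. -12.  -4.] [ 87. 173.]
148 61 [-31. -26. -18.] [118. 155.]
-215 3 [45. 47. 48.] | -207 43 [47. 51. 57.] | -199 59 [39. 48. 55.] | -191 32 [39. 44. 51.] | -183 30 [39. 43. 48.] | -175 30 [39. 44. 49.] | -167 31 [39. 44. 49.] | -159 29 [20. 43. 48.] | -151 24 [39. 43. 48.] | -143 29 [42. 44. 49.] | -135 31 [39. 45. 49.] | -127 34 [24. 43. 49.] | -119 28 [24. 42. 47.] | -111 29 [44. 47. 53.] | -103 43 
[... 894 characters left out ...]
] | -167 44 [28. 43. 46.] | -159 31 [30. 42. 45.] | -151 39 [27. 43. 46.] | -143 49 [23. 42. 45.] | -135 45 [26. 43. 46.] | -127 41 [28. 43. 47.] | -119 26 [28. 43. 46.] | -111 86 [29. 44. 51.] | -103 57 [26. 49. 52.] | -95 63 [29. 50. 86.] | -87 145 [ 46.  66. 100.] | -79 96 [ 40.  71. 100.] | -71 55 [ 31.  52. 100.] | -63 36 [27. 50. 99.] | -55 34 [28. 48. 53.] | -47 34 [32. 49. 55.] | -39 52 [35. 52. 73.] | -31 53 [40. 53. 76.] | -23 160 [52. 73. 90.] | -15 38 [47. 83. 90.] | -7 9 [21. 33. 80.] | 1 32 [26. 71. 82.] | 9 42 [28. 72. 82.] | 17 39 [29. 47. 81.] | 25 33 [30. 44. 79.] | 33 21 [25. 43. 48.] | 41 31 [24. 44. 75.] | 49 94 [37. 66. 86.] | 57 68 [40. 63. 86.] | 65 57 [30. 58. 85.] |
```

View pics/ct.png

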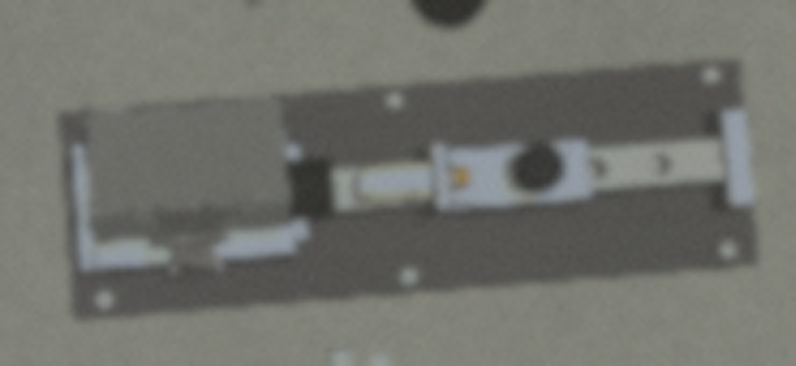

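View pics/cs.png

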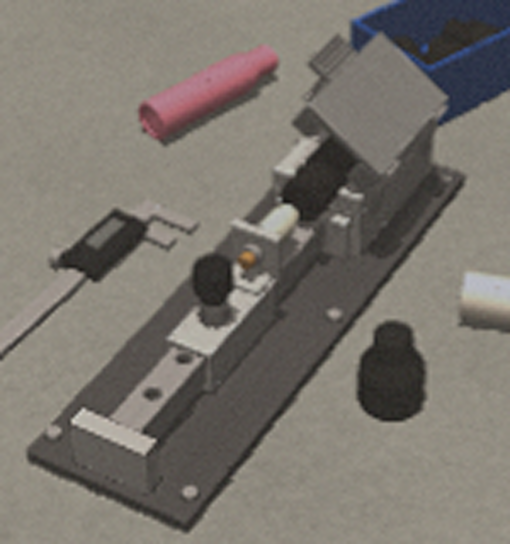

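The plate rectangle measures 129x430 mm, as given, with a yaw of 3.63°. The knob top is at z≈99–100 from both views, so the pin is home. The cover points put its angle near 0.63 rad, with the tab edge at about jig (-25, 131, 153). Next I'll press the cover.

```bash
cat >> h.py <<'E'
th=np.deg2rad(3.63); O=np.array([549.3,-47.06]); c_,s_=np.cos(th),np.sin(th)
def J(x,y,z): return [O[0]+c_*x-s_*y, O[1]+s_*x+c_*y, z]
# tool z down, tool y along +-jig x
def rot(sg):
    y=sg*np.array([c_,s_,0]); z=np.array([0,0,-1.]); return np.c_[np.cross(y,z),y,z]
def st():
    s=read_state(); return round(s['time'],2),np.round(s['eef_pos'],1).tolist(),np.round(s['ft_force'],1).tolist(),round(s['finger_gap'],1),round(s['gripper_force'],1)
E
python3 - <<'E'
from h import *
t=load('top0'); s=load('scene0')
p=plane(t,[(384.5,253.5)],97)[0]; q=plane(s,[(282.06,266.8)],86)[0]
for w in (p,q): d=w[:2]-O; print('knob jig',c_*d[0]+s_*d[1],-s_*d[0]+c_*d[1])
ok={}
for sg in (1,-1):
    print(sg,[None if (a:=inverse_kinematics(X,rot(sg))) is None else np.round(a,2).tolist() for X in (J(0,131,200),J(-42,131,90),J(0,-74,130),J(0,-34,69))])
E
```

```text
knob jig -0.6367359379308857 -71.52949675281486
knob jig -0.2153294341578036 -73.87605997674022
1 [[0.24, 0.51, -0.68, 1.81, 0.39, 0.96, -0.55], [0.16, 0.61, -0.59, 2.0, 0.53, 0.69, -0.7], [0.49, 0.61, -0.53, 1.82, 0.4, 0.82, -0.18], [0.41, 0.69, -0.52, 1.88, 0.51, 0.71, -0.35]]
-1 [[0.56, 0.76, -1.27, 1.8, 0.78, 1.2, 2.25], [-0.88, 0.76, 0.88, 2.05, -0.88, 0.76, -2.52], [-0.31, 0.65, 0.61, 1.87, -0.51, 0.79, -2.5], [-0.32, 0.72, 0.53, 1.92, -0.58, 0.65, -2.52]]
```

Run:
```python
from h import *
R=rot(1)
clamp(); movep(J(-9,131,215),R); print(st())
print(movel(J(-9,131,170),guard=8),st())
print(movel(J(-44,131,101),max_speed=50,guard=25),st())
print(movel(J(-44,131,94),max_speed=15,guard=22),st())
snap('scene','scene1'); snap('top','top1')
```

```text
(3.54, [532.2, 82.2, 214.9], [-0.6, 0.7, 0.2], -0.0, 0.0)
False (3.99, [532.1, 83.1, 170.2], [0.2, -0.2, 1.3], -0.4, 0.0)
False (5.69, [497.0, 80.9, 101.0], [0.5, -0.0, 2.1], 0.1, 0.7)
True (6.04, [496.9, 80.9, 97.7], [-5.5, -2.4, 21.2], 0.0, 10.6)
```

Run:
```python
from h import *
print(movel(J(-44,131,94),max_speed=15,guard=10),st())
wait(0.2); print(st())
movel(J(-44,131,150)); print(st())
for n in ('scene','top'):
    c=snap(n,n+'2'); Q=cloud(c).reshape(-1,3); d=Q[:,:2]-O; x=d[:,0]*c_+d[:,1]*s_; y=-d[:,0]*s_+d[:,1]*c_; z=Q[:,2]
    k=(x>-60)&(x<40)&(z>60)&(z<125)&(abs(y-131)<50)&((abs(y-131)<20)|(x>-36)); 
    for a in range(-60,40,20):
        kk=k&(x>=a)&(x<a+20); print(n,a,kk.sum(),np.round(np.percentile(z[kk],[20,50,80]),1) if kk.sum()>3 else '')
    kk=k&(z>85)&(z<110); A=np.c_[x[kk],np.ones(kk.sum())]; print('slope',np.linalg.lstsq(A,z[kk],rcond=None)[0])
c=load('scene2'); cv2.imwrite('pics/s2.png',cv2.resize(c['image'][170:330,220:400],None,fx=3.5,fy=3.5,interpolation=2))
```

```text
True (6.35, [497.0, 80.9, 97.5], [-10.0, -3.2, 31.5], -0.1, 15.6)
(6.55, [496.9, 80.9, 97.5], [-8.2, -2.5, 30.7], -0.2, 15.2)
(7.06, [497.0, 80.6, 149.5], [-1.0, -0.2, -0.7], 0.0, 0.0)
scene -60 68 [95.8 97.4 98.9]
scene -40 154 [95.5 96.9 98.4]
scene -20 182 [95.7 97.2 98.5]
scene 0 185 [95.3 97.1 98.5]
scene 20 292 [78.1 95.8 97.8]
slope [-1.71667947e-02  9.68070712e+01]
top -60 0 
top -40 0 
top -20 0 
top 0 0 
top 20 3 
slope [-7.63738360e-02  9.55680332e+01]
```

View pics/s2.png

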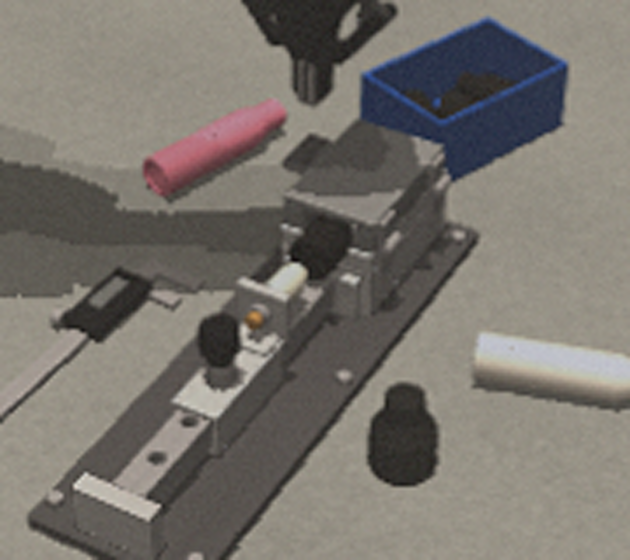

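The scene crop shows the cover lying flat, with its top around (365,165) in the crop. Its height is even at 97 mm from front to back, so it is shut. Next is the knob at (218,340).

Run:
```python
from h import *
movel(J(-30,131,190)); open_gripper(); movep(J(0,-73,170),rot(1)); print(st())
c=snap('wrist','w1'); P=cloud(c); d=P[...,:2]-O; x=d[...,0]*c_+d[...,1]*s_; y=-d[...,0]*s_+d[...,1]*c_; z=P[...,2]
k=(z>88)&(z<112)&(abs(x)<25)&(y<-45)&(y>-100); print(k.sum())
if k.sum()>50:
    print('depth xy',x[k].mean(),y[k].mean(),np.median(z[k]),np.ptp(x[k]),np.ptp(y[k]))
print(proj(c,[J(0,-73,100)]))
cv2.imwrite('pics/w1.png',c['image'])
```

```text
(9.22, [553.9, -119.5, 170.0], [0.2, -0.2, 0.7], 85.4, 0.0)
1899
depth xy -0.7907907578874291 -70.85835379938788 99.92325031838553 28.820936207660697 29.13232341981616
[[320.7181224  260.40337517]]
```

View pics/w1.png

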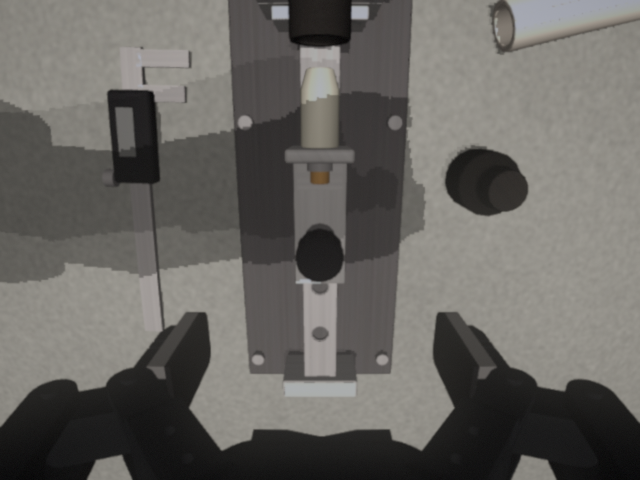

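The wrist view shows the knob at (320,255), within 2 mm of where I predicted it, and the jig axis lines up with the image. The fingers are clear of the bracket at (320,155), so I'll grip.

Run:
```python
from h import *
print(movel(J(-.5,-72,69),max_speed=80,guard=10),st())
clamp(); wait(.2); print(st()); p0=np.array(read_state()['eef_pos'])
np.save('p0.npy',p0)
for h in (3,6,9,12,13.7):
    movel((p0+[0,0,h]).tolist(),max_speed=25,guard=40); print(h,st())
```

```text
False (10.68, [553.6, -119.0, 69.5], [0.1, -0.5, 0.6], 85.1, 0.0)
(11.47, [552.9, -119.0, 69.3], [-5.2, -0.3, 11.1], 26.0, 58.3)
3 (11.75, [552.7, -119.0, 72.2], [0.1, 0.2, -7.6], 25.8, 59.5)
6 (12.02, [552.7, -119.0, 75.3], [-0.5, -0.5, -7.6], 26.3, 59.6)
9 (12.28, [552.7, -119.0, 78.4], [0.2, 0.3, -8.9], 26.2, 59.7)
12 (12.55, [552.7, -119.0, 81.4], [-1.2, 0.2, -8.8], 25.7, 59.7)
13.7 (12.8, [552.8, -119.0, 83.0], [-1.4, 0.5, -9.4], 25.7, 59.7)
```

Run:
```python
from h import *
p0=np.load('p0.npy'); u=np.array([-s_,c_,0])
def go(a,h,v,g): r=movel((p0+u*a+[0,0,h]).tolist(),max_speed=v,guard=g); print(a,h,r,st()); return r
go(0,14.2,25,15)
for a in (10,25,33,40): 
    if go(a,14.2,30,18): break
```

```text
0 14.2 False (13.05, [552.8, -119.0, 83.5], [-2.5, 1.2, -10.0], 25.8, 59.7)
10 14.2 False (13.53, [552.1, -108.3, 83.5], [-3.2, 2.3, -9.3], 26.4, 59.8)
25 14.2 False (14.18, [551.2, -93.4, 83.5], [-4.2, 2.4, -9.3], 26.0, 59.8)
33 14.2 False (14.6, [550.7, -85.5, 83.5], [-3.4, 2.8, -10.2], 25.9, 59.7)
40 14.2 False (14.98, [550.3, -78.5, 83.5], [-3.7, 2.9, -10.0], 26.2, 59.7)
```

Run:
```python
from h import *
p0=np.load('p0.npy'); u=np.array([-s_,c_,0])
def go(a,h,v,g):
    r=movel((p0+u*a+[0,0,h]).tolist(),max_speed=v,guard=g); d=np.array(read_state()['eef_pos'])-p0; print(a,h,r,'moved',round(d@u,2),round(d[2],2),st()); return r
go(39.7,14.2,10,15)
for h in (11,8,5,2.5,0.5):
    if go(39.7,h,20,9): break
snap('scene','scene3'); c=load('scene3'); cv2.imwrite('pics/s3.png',cv2.resize(c['image'][190:310,230:370],None,fx=5,fy=5,interpolation=2))
```

```text
39.7 14.2 False moved 39.91 14.19 (15.23, [550.4, -79.2, 83.5], [-3.2, 3.0, -9.8], 26.5, 59.8)
39.7 11 False moved 39.76 10.99 (15.54, [550.4, -79.4, 80.3], [-3.7, 2.5, -9.8], 26.1, 59.8)
39.7 8 False moved 39.68 8.07 (15.84, [550.4, -79.4, 77.4], [-4.6, 1.6, -9.8], 26.4, 59.9)
39.7 5 False moved 39.67 5.12 (16.14, [550.4, -79.4, 74.5], [-4.9, 1.7, -8.5], 26.1, 60.0)
39.7 2.5 False moved 39.7 2.63 (16.42, [550.4, -79.4, 72.0], [-4.1, 2.3, -7.7], 26.3, 60.0)
39.7 0.5 False moved 39.68 0.63 (16.67, [550.4, -79.4, 70.0], [-5.1, 2.3, -7.2], 26.3, 60.1)
```

View pics/s3.png

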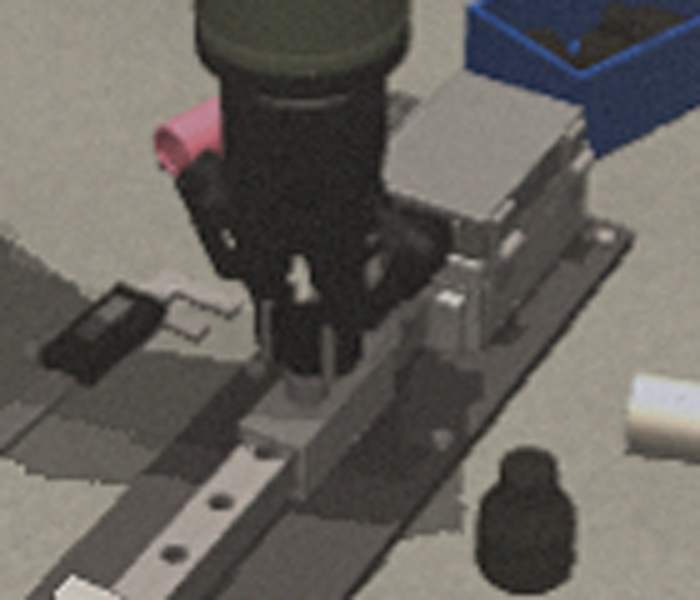

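The picture shows the section moved along: three holes are now open at (265,452), (220,500) and (175,553). The cover is still flat and the pin is dropping freely. Now I'll bring it home with a light push.

Run:
```python
from h import *
p0=np.load('p0.npy'); u=np.array([-s_,c_,0])
for h in (0,-.5,-1,-1.5,-2,-2.5):
    movel((p0+u*39.8+[0,0,h]).tolist(),max_speed=10,guard=25); wait(.1)
    s=read_state(); d=np.array(s['eef_pos'])-p0; print(h,'moved',round(d@u,2),round(d[2],2),st())
    if s['ft_force'][2]>8: break
```

```text
0 moved 39.68 0.21 (17.07, [550.4, -79.4, 69.5], [-4.5, 2.4, -6.9], 26.1, 60.2)
-0.5 moved 39.69 0.1 (17.42, [550.5, -79.4, 69.4], [-7.0, 2.2, -0.2], 25.8, 60.9)
-1 moved 39.65 0.03 (17.77, [550.6, -79.4, 69.4], [-10.0, 2.0, 9.8], 25.6, 61.8)
```

Run:
```python
from h import *
snap('wrist','w2'); print(st())
```

```text
(17.82, [550.6, -79.4, 69.3], [-10.6, 1.7, 9.7], 26.0, 61.8)
```

View pics/w2.png

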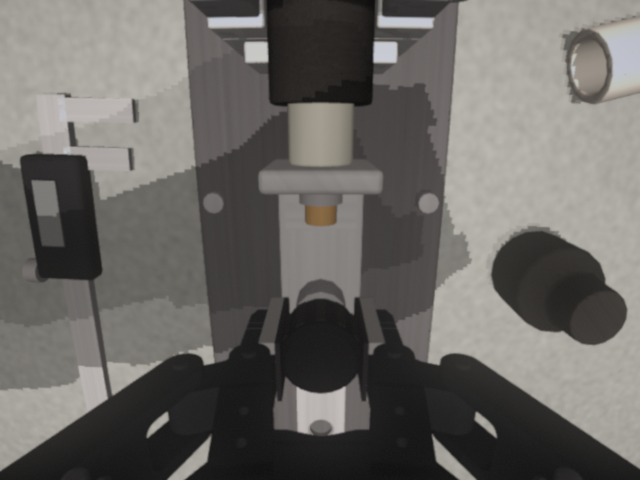

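The wrist view shows the plug inside the boot's mouth at (320,103). About 20 mm of plug is still visible between the mouth and the bracket, so about 25 mm is inside. The knob is held at (320,345) at its home height, so I'll hand in.

```bash
python3 -c "
from h import *
print(finish_job())"
```

```text
the job is handed in; nothing more can be done
None
```

The job is handed in: the cover is pressed shut, the section is one hole on with its plug about 25 mm inside the boot, and the pin is home with the gripper still holding the knob.

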